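# Take the red tape roll off its spindle

## Task

The wrapping counter needs the red paper tape: lift the red roll straight up off its spindle on the stand and set it down flat inside the small wooden tray, lowering it rather than dropping it, then let go. Leave the green and the blue rolls on their spindles.

Things in the scene. Friction and masses are not known exactly. Their poses are not given: they have to be found in the camera images.
- tape_red: roll of red paper parcel tape on a brown cardboard core: a rigid ring, axis vertical, 58 mm outside diameter, 31 mm bore, 36 mm tall, 0.08 kg, resting loosely on one of the three spindles of the stand. Origin at the centre of its underside, 20 mm above the table while on the stand; z up along the bore, y along the row of spindles
- tape_green: green roll, same size and axes, on another spindle; stays there. The stand (fixed): dark wooden base 85 x 310 x 14 mm, three upright brass spindles in a row 105 mm apart, 22 mm in diameter, tips tapered, 80 mm above the table and 24 mm above the top of a roll; one roll per spindle, colours in any order
- tape_blue: blue roll, same size and axes as the red one, on another spindle of the stand; stays there
- tray: shallow square tray of light wood with grey floor, fixed, left of the stand: 130 mm outside, 118 mm inside, rim 12 mm and inner floor 6 mm above the table. Origin at the centre of its underside, on the table; x and y along its sides. Between stand and tray, pink tumblers on a low riser reach 170 mm above the table: carry the roll over them
Things that resemble listed ones, but are neither listed nor needed, are in the scene too. There is more than one size of the tape_red; the job needs the middle-sized.

How it is judged:
By the outcome, as a careful person would: the job done as asked, in the order asked, and still so for the second after the job is handed in, with the robot touching nothing.
It also fails if it takes over 40 s, if anything falls off the work surface, if the arm or the gripper's body presses on something with over 40 N, if the wrist force passes 120 N, or if a joint passes its speed limit or range.

## Robot

A 7-joint arm with a two-finger parallel gripper is mounted at the origin on a cart in front of the work surface, level with it; the furniture and walls round the work are solid. World frame = base frame: x ahead of the robot, y to its left, z up, the work surface at z = 0. Lengths are in m, angles in degrees, forces in N, time in s.
With the tool pointing down it reaches from about 0.425 to 0.875 m from the base axis. Payload 8.4 kg.
Tool frame: the origin (TCP) lies between the finger pads; the fingertips stand 14 mm ahead of it and the grasp point (between the pads) lies 5 mm behind it; z points along the fingers, y is the line along which they close (so a half turn about z gives the same grasp; the last joint's range is limited). The gripper opens to 87 mm and grips with 3 to 60 N. Pads are 19 mm wide; open, the fingers measure 117 mm over their backs; the gripper's body (75 mm by 190 mm) begins 51 mm behind the grasp point.
Start: joints at [63.759, 19.091, 2.286, 83.961, -0.768, 76.965, -3.352], TCP at [0.228, -0.609, 0.237] pointing down, gripper open.
Joint ranges: [-147.57, 147.57], [-21.85, 119.76], [-74.77, 79.35], [14.55, 137.4], [-85.83, 265.84], [4.83, 119.75], [-152.11, 152.11]. Speed limits (degrees/s): [127.2, 127.2, 159.86, 159.86, 180, 180, 180].

## Interface

Orientations are given as [roll, pitch, yaw] about the fixed x, y, z axes, in that order (R = Rz(yaw) Ry(pitch) Rx(roll)).
In Python, from rig import bot gives the robot as it stands.
- The arm moves only by the tool send_rows, never from a script. Its argument "motion" is text: rows parted by semicolons, each of 7 numbers parted by spaces: the turn, a rotation vector about the tool's x, y, z in units of 5 degrees (1.0 is 5 degrees), then the shift along the tool's x, y, z in m, then the finger opening in m, from 0 to 0.087. A call has 1 to 12 rows; each row is the pose to reach, as a shift and turn from the pose commanded when the call began, along the tool's axes at that moment; what a row does not reach only later rows make up. A row lasts 1/10 s, in which the tool goes at most 50 mm and 8.59 degrees, less where a joint would pass 70% of its speed; a pose out of reach is approached as far as the arm can. A call with a gripper value outside its range is refused whole. The fingers move at their own pace and stop on an object; the grip force is fixed at half the most. Time passes only in rows, so rows that repeat a pose let the fingers close. It gives the time, the measured TCP pose, the force, the opening and the grip force at its end, in the units of the state.
- bot.observe(): the state, without advancing time (a new reading comes with each control period).
- bot.grab_frame(name): name is "scene" or "top"; returns a dict with "img" (480x640x3 uint8, red, green, blue), "fx", "fy", "cx", "cy" (pixels), "distortion" ([k1, k2, p1, p2, k3] as OpenCV has them; the pictures are not rectified), "xyz" and "orientation" of the camera in the world. Camera axes: x right, y down, z forward; pixel columns grow to the right and rows downward; lengths in m; the calibration is good to about 2 mm. A picture is of the moment at which its call begins. There is no depth.
- bot.finish_job(): hands the job in; it is judged then, once.
The state is a dict: "time": time; "q": joint angles; "joint_velocities": joint speeds; "effort": joint torques, N m; "ee_pos": TCP position; "tcp_rot": TCP orientation; "wrist_force": force on the tool from outside, world axes, zero at the start; "ft_torque": the same for the moment, N m; "width": finger opening in m; "grip_force": force on a finger pad.
Only numpy, scipy, OpenCV 4.12 (cv2) and the standard library are available. Lean on these libraries where they do the work, as an engineer would, in place of code of your own. Each camera call takes 0.05 s, during which the arm holds its last target. There are 200 camera calls.

## Working session

There is one attempt and no reset: what is moved stays moved. The work goes in short steps, Python scripts to look and compute and a tool call to move; the robot and the scene stay as the last step left them, time stands still between calls to the robot, and variables do not carry over. Pictures are saved under pics/ and viewed, at most 10 in all, crops included, and the job is handed in when it is done.

Besides the shell and the picture viewer there is one more tool, called after "Request:" as name(argument=value, ...) on one line, values as JSON. send_rows: Moves the arm, as the interface text tells. Its arguments: {"type":"object","properties":{"motion":{"type":"string"}},"required":["motion"]}

```bash
mkdir -p pics
cat > h.py <<'E'
import numpy as np, cv2, json
from scipy.spatial.transform import Rotation as R
def load(n): return json.load(open(n+'.json'))
def cam(c):
    return np.array([[c['fx'],0,c['cx']],[0,c['fy'],c['cy']],[0,0,1.]]),np.array(c['distortion']),R.from_euler('xyz',c['orientation'],degrees=True).as_matrix(),np.array(c['xyz'])
def pt(c,uv,z):
    K,d,M,t=cam(c); p=cv2.undistortPoints(np.array([[uv]],float),K,d)[0,0]
    r=M@[p[0],p[1],1]; return t+r*(z-t[2])/r[2]
def px(c,P):
    K,d,M,t=cam(c); return cv2.projectPoints((np.atleast_2d(P)-t)@M,np.zeros(3),np.zeros(3),K,d)[0][:,0]
def snap(bot,n,tag):
    f=bot.grab_frame(n); cv2.imwrite(f'pics/{tag}.png',f['img'][:,:,::-1])
    c={k:np.array(v).tolist() for k,v in f.items() if k!='img'}; json.dump(c,open(n+'.json','w')); return f
E
python3 - <<'E'
from rig import bot
from h import *
for n in ('scene','top'): snap(bot,n,n+'0'); print(load(n))
print(bot.observe())
E
```

```text
{'fx': 496.9025307358838, 'fy': 496.9025307358838, 'cx': 325.89655271903456, 'cy': 241.8567857731427, 'distortion': [-0.049374444902941184, 0.0, 0.0, 0.0, 0.0], 'xyz': [0.08939500432396763, 0.7644773616197464, 1.044206611304894], 'orientation': [-138.4253095068499, 0.1907814944558601, -153.5789093366845]}
{'fx': 528.8811659027587, 'fy': 528.8811659027587, 'cx': 308.38849934335354, 'cy': 236.5443774668136, 'distortion': [0.04041328953681227, 0.0, 0.0, 0.0, 0.0], 'xyz': [0.30955263856792775, 0.004320774509492665, 1.1452204137460005], 'orientation': [-170.77407848154067, -0.38162298338303385, -90.10613999568143]}
{'time': 0.1, 'q': array([63.75786701, 19.12892803,  2.28459065, 84.00511975, -0.76634477,
       76.96529344, -3.35038237]), 'joint_velocities': array([-0.03334693, -0.17767522, -0.01949205, -0.07705638, -0.05305796,
       -0.04444091,  0.05409924]), 'effort': array([ 5.16270055e-03, -6.57806396e+01,  1.34051353e+00, -4.04708719e+01,
       -5.97089273e-02,  4.07664024e-02,  6.82050904e-05]), 'ee_pos': array([ 0.22808521, -0.60824499,  0.23574192]), 'tcp_rot': array([-1.79916167e+02,  7.03994824e-03,  2.05592397e+01]), 'wrist_force': array([-0.36852662, -0.89010919, -0.01164332]), 'ft_torque': array([-0.01952461,  0.04081654,  0.02651609]), 'grip_force': 0.0, 'width': 0.0866869364585334}
```

View pics/scene0.png

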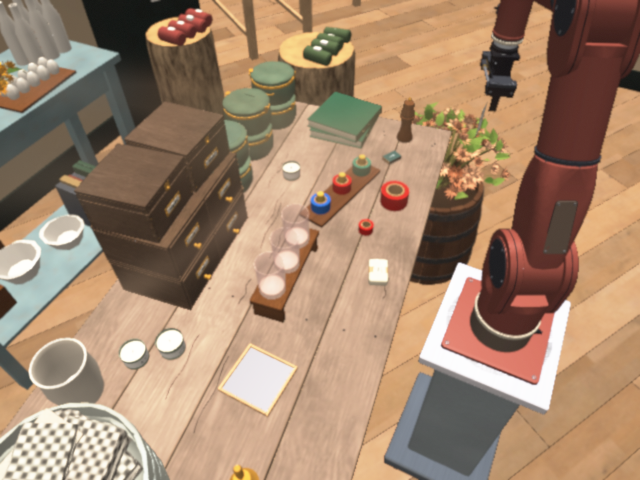

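View pics/top0.png

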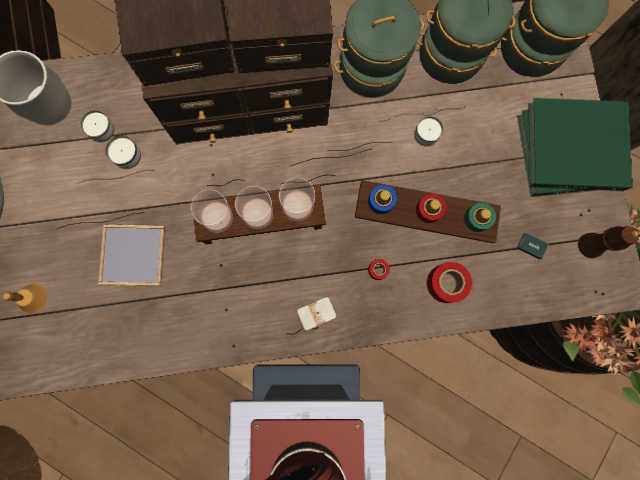

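Red candidates in the top view are (432,207) on the middle spindle, a small ring at (379,269) and a large one at (451,283), both loose on the table. The one on the spindle is middle-sized and on the stand, so it fits. The tray is at (131,255) and the tumblers are at (212–297, 205). I'll confirm in a crop.

Run:
```python
import cv2
a=cv2.imread('pics/top0.png')
b=cv2.resize(a[170:310,345:515],None,fx=4.6,fy=4.2,interpolation=cv2.INTER_CUBIC)
cv2.imwrite('pics/c1.png',cv2.resize(a[170:310,345:515],None,fx=4,fy=4,interpolation=cv2.INTER_CUBIC))
s=cv2.imread('pics/scene0.png')
cv2.imwrite('pics/c2.png',cv2.resize(s[140:240,290:410],None,fx=6,fy=6,interpolation=cv2.INTER_CUBIC))
```

```text
(no output)
```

View pics/c1.png

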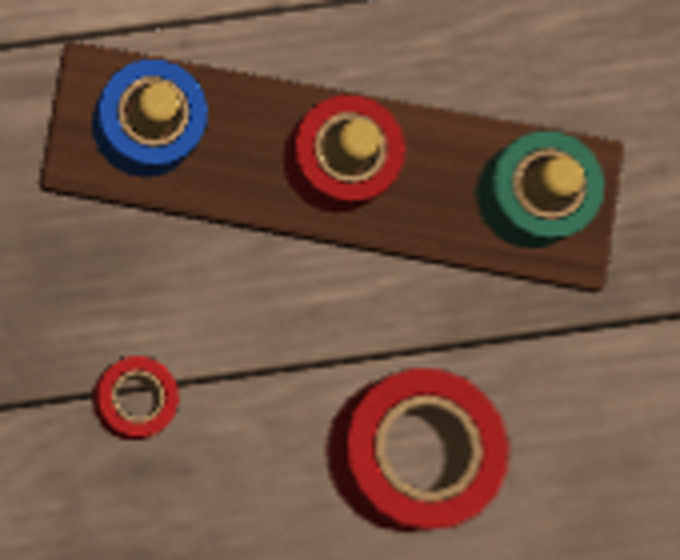

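View pics/c2.png

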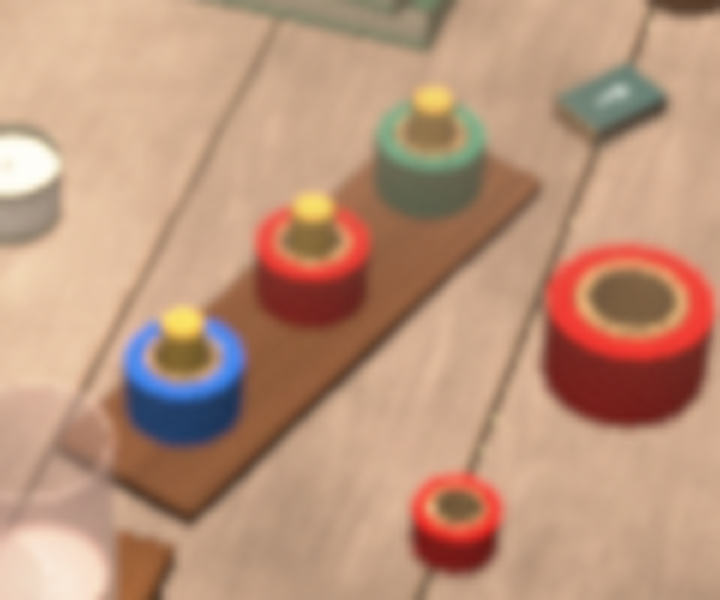

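The middle-sized red ring is on the middle spindle, at about (432.7, 206.9) in the top view and (342, 180) in the scene view. The other two red rings are clearly smaller and larger.

Run:
```python
from h import *
T,S=load('top'),load('scene')
ct=lambda u,v:(345+(u+.5)/4-.5,170+(v+.5)/4-.5); cs=lambda u,v:(290+(u+.5)/6-.5,140+(v+.5)/6-.5)
for n,a,b in (('blue',(152,111),(184,355)),('red',(351,148),(313,240)),('green',(549,183),(431,137))):
    print(n,pt(T,ct(*a),.056).round(4),pt(S,cs(*b),.056).round(4))
C=[pt(T,p,.012) for p in ((104,226),(163,226),(162,286),(98,284))]
print(np.round(C,4),np.mean(C,0))
print(np.mean([pt(S,p,.012) for p in ((257,346),(297,371),(265,413),(219,386))],0))
for p in ((196,241),(325,225),(321,186),(195,200)): print('riser',pt(T,p,.05).round(3))
for p in ((211,208),(254,207),(297,198)): print('rim',pt(T,p,.17).round(3))
im=cv2.imread('pics/top0.png')[210:300,85:180]
cv2.imwrite('pics/c3.png',cv2.resize(im,None,fx=6,fy=6,interpolation=cv2.INTER_CUBIC))
```

```text
blue [ 0.5701 -0.1602  0.056 ] [ 0.5709 -0.1606  0.056 ]
red [ 0.55   -0.2643  0.056 ] [ 0.5507 -0.2632  0.056 ]
green [ 0.5311 -0.3669  0.056 ] [ 0.5301 -0.3628  0.056 ]
[[0.517  0.4377 0.012 ]
 [0.517  0.3115 0.012 ]
 [0.3873 0.308  0.012 ]
 [0.392  0.4427 0.012 ]] [0.45332784 0.37498271 0.012     ]
[0.45140448 0.3778992  0.012     ]
riser [0.478 0.231 0.05 ]
riser [ 0.512 -0.038  0.05 ]
riser [ 0.597 -0.03   0.05 ]
riser [0.566 0.236 0.05 ]
rim [0.522 0.18  0.17 ]
rim [0.524 0.1   0.17 ]
rim [0.542 0.019 0.17 ]
```

View pics/c3.png

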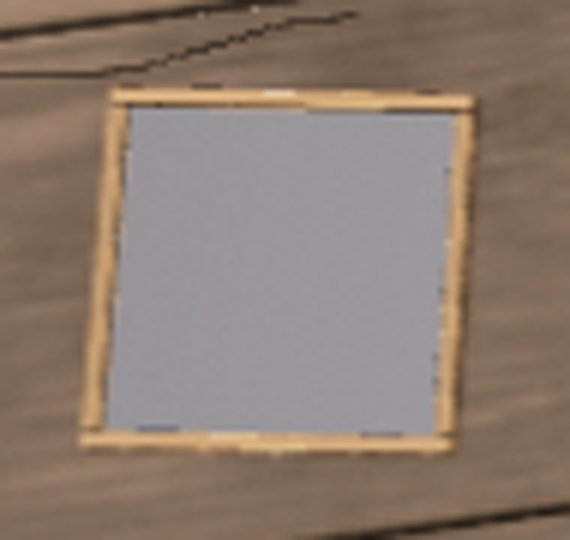

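The tray crop shows the tray centre at (131.3, 254.6), which is about (0.453, 0.376). The red roll is at (0.550, −0.264) and the row is tilted about 11°. I'll close the fingers across the row, at yaw 79°.

```bash
cat >> h.py <<'E'
def delta(bot,p,yaw=79.1):
    o=bot.observe(); A=R.from_euler('xyz',o['tcp_rot'],degrees=True); B=R.from_euler('xyz',[180,0,yaw],degrees=True)
    print('turn',((A.inv()*B).as_rotvec(degrees=True)/5).round(2),'shift',A.inv().apply(np.array(p)-o['ee_pos']).round(4))
E
python3 -c "
from rig import bot
from h import *
delta(bot,[.55,-.264,.16])"
```

```text
turn [-2.000e-02 -1.000e-02 -1.171e+01] shift [ 0.4223 -0.2092  0.076 ]
```

Request:
send_rows(motion="0 0 -1.2 0.042 -0.021 0.0076 0.087;0 0 -2.4 0.084 -0.042 0.015 0.087;0 0 -3.6 0.127 -0.063 0.023 0.087;0 0 -4.8 0.169 -0.084 0.030 0.087;0 0 -6 0.211 -0.105 0.038 0.087;0 0 -7.2 0.253 -0.126 0.046 0.087;0 0 -8.4 0.296 -0.147 0.053 0.087;0 0 -9.6 0.338 -0.168 0.061 0.087;0 0 -10.7 0.380 -0.189 0.068 0.087;0 0 -11.7 0.422 -0.209 0.076 0.087;0 0 -11.7 0.422 -0.209 0.076 0.087;0 0 -11.7 0.422 -0.209 0.076 0.087")

```text
time: 1.3
ee_pos: [0.5503, -0.2633, 0.1598]
tcp_rot: [-179.9, -0.0, 79.2]
wrist_force: [0.4, -0.9, -0.2]
width: 0.0869
grip_force: 0.0
```

```bash
python3 -c "
from rig import bot
from h import *
snap(bot,'top','top1')
delta(bot,[.55,-.264,.16]);o=bot.observe();print(o['ee_pos'],o['tcp_rot'],o['wrist_force'],o['time'])
delta(bot,[.55,-.264,.04])
a=cv2.imread('pics/top1.png');cv2.imwrite('pics/c4.png',cv2.resize(a[140:320,345:525],None,fx=3.3,fy=3.3))"
```

```text
turn [-0.01  0.   -0.01] shift [0.0011 0.0003 0.    ]
[ 0.54950578 -0.26497741  0.16005022] [-1.79933944e+02  1.01128488e-02  7.90341024e+01] [-0.45254139 -0.47047402 -0.51253995] 1.35
turn [-0.01  0.   -0.01] shift [0.0011 0.0004 0.12  ]
```

View pics/c4.png

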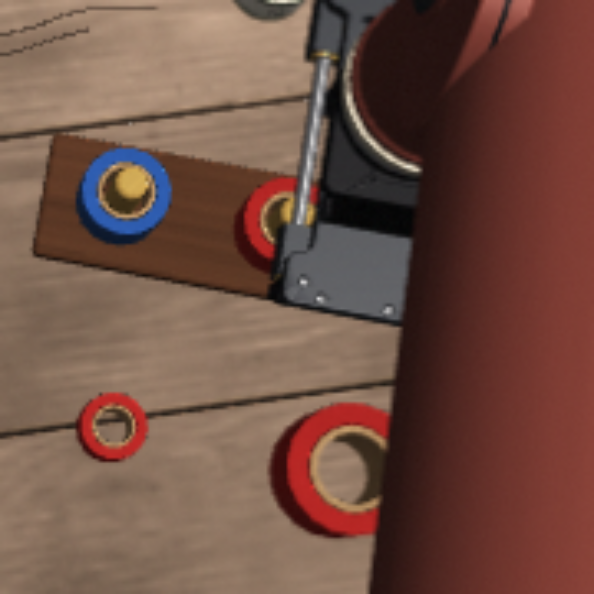

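The gripper is over the red roll (crop around 283,222). The blue roll and both loose rings are clear. Descending.

Request:
send_rows(motion="0 0 0 0 0 0.012 0.087;0 0 0 0 0 0.024 0.087;0 0 0 0 0 0.036 0.087;0 0 0 0 0 0.048 0.087;0 0 0 0 0 0.06 0.087;0 0 0 0 0 0.072 0.087;0 0 0 0 0 0.084 0.087;0 0 0 0 0 0.096 0.087;0 0 0 0 0 0.106 0.087;0 0 0 0 0 0.114 0.087;0 0 0 0 0 0.12 0.087;0 0 0 0 0 0.12 0.087")

```text
time: 2.55
ee_pos: [0.5496, -0.2645, 0.0397]
tcp_rot: [-179.9, -0.0, 79.1]
wrist_force: [-0.5, 0.1, -0.6]
width: 0.0868
grip_force: 0.0
```

Request:
send_rows(motion="0 0 0 0 0 0 0.075;0 0 0 0 0 0 0.070;0 0 0 0 0 0 0.065;0 0 0 0 0 0 0.060;0 0 0 0 0 0 0.057;0 0 0 0 0 0 0.054;0 0 0 0 0 0 0.05;0 0 0 0 0 0 0.05;0 0 0 0 0 0 0.05;0 0 0 0 0 0 0.05")

```text
time: 3.55
ee_pos: [0.5502, -0.2648, 0.0408]
tcp_rot: [180.0, 0.0, 79.1]
wrist_force: [1.6, -1.3, 1.5]
width: 0.0564
grip_force: 30.0
```

Request:
send_rows(motion="0 0 0 0 0 -0.005 0.05;0 0 0 0 0 -0.010 0.05;0 0 0 0 0 -0.016 0.05;0 0 0 0 0 -0.023 0.05;0 0 0 0 0 -0.03 0.05;0 0 0 0 0 -0.04 0.05;0 0 0 0 0 -0.05 0.05;0 0 0 0 0 -0.06 0.05;0 0 0 0 0 -0.07 0.05;0 0 0 0 0 -0.08 0.05;0 0 0 0 0 -0.09 0.05;0 0 0 0 0 -0.1 0.05")

```text
time: 4.75
ee_pos: [0.5499, -0.2647, 0.1414]
tcp_rot: [-180.0, -0.0, 79.1]
wrist_force: [0.2, 0.3, -1.5]
width: 0.0561
grip_force: 30.0
```

```bash
python3 -c "
from rig import bot
from h import *
snap(bot,'scene','sc2')
a=cv2.imread('pics/sc2.png');cv2.imwrite('pics/c5.png',cv2.resize(a[90:250,270:450],None,fx=3.6,fy=3.6))"
```

```text
(no output)
```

View pics/c5.png

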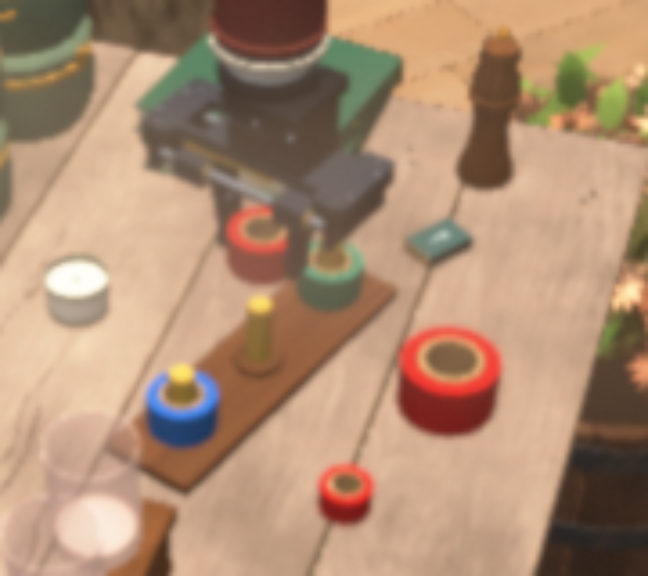

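The red roll is level and off its spindle, and green and blue are still in place. I'll raise it to 0.27 and carry it over.

Request:
send_rows(motion="0 0 0 0 0 -0.008 0.05;0 0 0 0 0 -0.02 0.05;0 0 0 0 0 -0.036 0.05;0 0 0 0 0 -0.052 0.05;0 0 0 0 0 -0.068 0.05;0 0 0 0 0 -0.084 0.05;0 0 0 0 0 -0.1 0.05;0 0 0 0 0 -0.115 0.05;0 0 0 0 0 -0.125 0.05;0 0 0 0 0 -0.13 0.05")

```text
time: 5.8
ee_pos: [0.5503, -0.2648, 0.2721]
tcp_rot: [179.9, 0.0, 79.1]
wrist_force: [-0.3, -0.9, -1.5]
width: 0.0561
grip_force: 30.0
```

Request:
send_rows(motion="0 0 0 0.008 -0.003 0 0.05;0 0 0 0.022 -0.008 0 0.05;0 0 0 0.044 -0.016 0 0.05;0 0 0 0.070 -0.025 0 0.05;0 0 0 0.098 -0.035 0 0.05;0 0 0 0.126 -0.045 0 0.05;0 0 0 0.154 -0.055 0 0.05;0 0 0 0.182 -0.064 0 0.05;0 0 0 0.210 -0.074 0 0.05;0 0 0 0.238 -0.084 0 0.05;0 0 0 0.266 -0.094 0 0.05;0 0 0 0.294 -0.104 0 0.05")

```text
time: 7.0
ee_pos: [0.5022, 0.046, 0.2698]
tcp_rot: [-179.9, 0.0, 79.1]
wrist_force: [1.1, -0.3, -1.6]
width: 0.0563
grip_force: 30.0
```

Request:
send_rows(motion="0 0 0 0.028 -0.010 0 0.05;0 0 0 0.056 -0.020 0 0.05;0 0 0 0.084 -0.030 0 0.05;0 0 0 0.112 -0.040 0 0.05;0 0 0 0.140 -0.050 0 0.05;0 0 0 0.168 -0.060 0 0.05;0 0 0 0.196 -0.070 0 0.05;0 0 0 0.224 -0.080 0 0.05;0 0 0 0.252 -0.090 0 0.05;0 0 0 0.280 -0.100 0 0.05;0 0 0 0.302 -0.108 0 0.05;0 0 0 0.315 -0.112 0 0.05")

```text
time: 8.2
ee_pos: [0.451, 0.3767, 0.2699]
tcp_rot: [-179.9, 0.0, 79.3]
wrist_force: [0.1, -0.1, -1.3]
width: 0.0564
grip_force: 30.0
```

```bash
python3 -c "
from rig import bot
from h import *
snap(bot,'scene','sc3')
o=bot.observe();print(o['ee_pos'],o['tcp_rot'],o['q'],o['width'],o['wrist_force'],o['time'])
delta(bot,[.453,.376,.026])
a=cv2.imread('pics/sc3.png');cv2.imwrite('pics/c6.png',a[150:480,100:450])"
```

```text
[0.45073837 0.377881   0.2699258 ] [-1.79901717e+02 -3.25726596e-02  7.93244514e+01] [ -5.82008746  16.54720573 -46.91372943  88.09374766  12.06545713
  80.65817712 -64.18977776] 0.05645404359546296 [-1.38458668 -0.025823   -1.14616613] 8.25
turn [-0.02 -0.01  0.04] shift [-0.0016  0.003   0.2439]
```

View pics/c6.png

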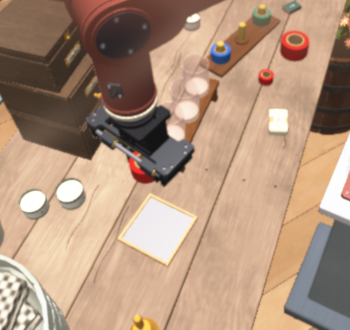

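The roll is above the tray and well past the tumblers. Lowering.

Request:
send_rows(motion="0 0 0 0 0.001 0.012 0.05;0 0 0 0 0.002 0.03 0.05;0 0 0 0 0.002 0.05 0.05;0 0 0 0 0.002 0.07 0.05;0 0 0 0 0.002 0.09 0.05;0 0 0 0 0.002 0.11 0.05;0 0 0 0 0.002 0.13 0.05;0 0 0 0 0.002 0.15 0.05;0 0 0 0 0.002 0.17 0.05;0 0 0 0 0.002 0.19 0.05;0 0 0 0 0.002 0.205 0.05;0 0 0 0 0.002 0.215 0.05")

```text
time: 9.45
ee_pos: [0.4554, 0.3721, 0.0538]
tcp_rot: [-180.0, 0.1, 79.0]
wrist_force: [-0.2, -0.1, -1.1]
width: 0.0565
grip_force: 30.0
```

Request:
send_rows(motion="0 0 0 0 0 0.006 0.05;0 0 0 0 0 0.012 0.05;0 0 0 0 0 0.017 0.05;0 0 0 0 0 0.021 0.05;0 0 0 0 0 0.024 0.05;0 0 0 0 0 0.026 0.05;0 0 0 0 0 0.027 0.05;0 0 0 0 0 0.027 0.05")

```text
time: 10.25
ee_pos: [0.4555, 0.3738, 0.0286]
tcp_rot: [-180.0, -0.0, 79.1]
wrist_force: [-0.9, -0.2, -1.7]
width: 0.0564
grip_force: 30.0
```

Not touching yet, so I'll creep down 1 mm at a time.

Request:
send_rows(motion="0 0 0 0 0 0.0005 0.05;0 0 0 0 0 0.001 0.05;0 0 0 0 0 0.0015 0.05;0 0 0 0 0 0.0015 0.05")

```text
time: 10.65
ee_pos: [0.4555, 0.3738, 0.027]
tcp_rot: [-180.0, -0.0, 79.1]
wrist_force: [0.4, 0.3, -1.1]
width: 0.0561
grip_force: 30.0
```

Request:
send_rows(motion="0 0 0 0 0 0.0005 0.05;0 0 0 0 0 0.001 0.05;0 0 0 0 0 0.001 0.05")

```text
time: 10.95
ee_pos: [0.4555, 0.3739, 0.0267]
tcp_rot: [180.0, 0.0, 79.1]
wrist_force: [-2.8, -2.9, 8.2]
width: 0.0566
grip_force: 30.0
```

It has touched down (8 N). Releasing, then retreating upward.

Request:
send_rows(motion="0 0 0 0 0 0 0.058;0 0 0 0 0 0 0.060;0 0 0 0 0 0 0.064;0 0 0 0 0 0 0.07;0 0 0 0 0 0 0.075;0 0 0 0 0 0 0.078;0 0 0 0 0 0 0.078;0 0 0 0 0 0 0.078")

```text
time: 11.75
ee_pos: [0.4555, 0.3738, 0.0261]
tcp_rot: [-180.0, -0.0, 79.1]
wrist_force: [-0.6, 0.2, 0.1]
width: 0.0779
grip_force: 0.0
```

Request:
send_rows(motion="0 0 0 0 0 -0.006 0.078;0 0 0 0 0 -0.015 0.078;0 0 0 0 0 -0.03 0.078;0 0 0 0 0 -0.05 0.078;0 0 0 0 0 -0.075 0.078;0 0 0 0 0 -0.1 0.078;0 0 0 0 0 -0.13 0.078;0 0 0 0 0 -0.16 0.078;0 0 0 0 0 -0.19 0.078;0 0 0 0 0 -0.215 0.078;0 0 0 0 0 -0.23 0.078;0 0 0 0 0 -0.23 0.078")

```text
time: 12.95
ee_pos: [0.4559, 0.3747, 0.2589]
tcp_rot: [179.8, -0.2, 79.1]
wrist_force: [-0.3, -0.2, 0.3]
width: 0.078
grip_force: 0.0
```

```bash
python3 -c "
from rig import bot
from h import *
snap(bot,'scene','sc4');snap(bot,'top','top4')
a=cv2.imread('pics/sc4.png')[120:460,180:420];b=cv2.imread('pics/top4.png')[150:350,60:360]
cv2.imwrite('pics/c7.png',np.hstack([a,cv2.resize(b,(510,340))]))"
```

```text
(no output)
```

View pics/c7.png

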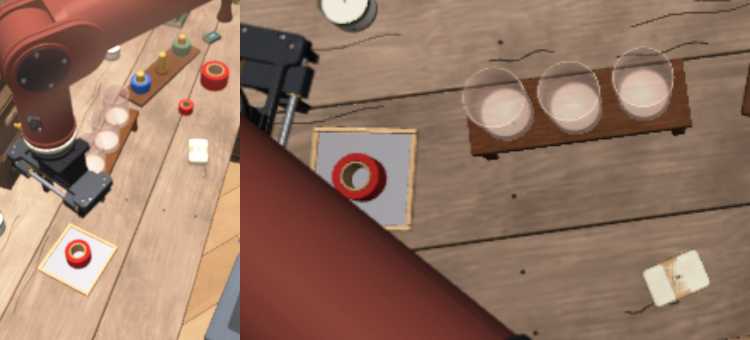

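The red roll is flat in the tray near the centre (78,253 in the left crop). Green and blue are on their spindles, the tumblers are undisturbed and the gripper is clear.

```bash
python3 -c "
from rig import bot
print(bot.finish_job())"
```

```text
the job is handed in; nothing more can be done
None
```

The middle-sized red roll is lying flat in the tray, lowered until it touched and then released; the green and blue rolls are still on their spindles, and the job was handed in at about 13 s.

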